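Move a snap-in dust cover to the other filter bay

TASK

Press the two orange side tabs of the blue dust cover towards each other until its catches come free, and lift it off the filter unit that it closes. Then fit it into the open bay of the other unit, pressed fully home and level, and let go of the tabs so that both catches snap under their ledges and hold it. Feel your way gently: the catches and tabs crack if they are squeezed harder than it takes to free them, or pulled or forced while still caught; leave everything else where it is.

Things in the scene. Friction and masses are not known exactly. Their poses are not given: they have to be found in the camera images.
- cover_center (a point): Centre of the blue plastic dust cover (110 g): flange 84 (x) x 64 (y) x 4 mm, block 50 x 26 mm rising 30 mm above the flange's underside, an orange press tab on its +y and on its -y side. The point is on the middle axis, 19 mm above the flange's underside, half-way up the tabs (pads 7 to 31 mm above that underside). Width over the tabs' pads 56 to 68 mm let go. The same turned half round.
- cover: The same cover; origin at the centre of the flange's underside, z up. Below it a plug, 44 (x) x 48 (y) mm, 8 mm deep, then 1.5 mm or more narrower a side to 13 mm depth, enters the bay with 2 mm (x) and 1.5 mm (y) to spare a side. Locked, the underside sits 0 to 1.5 mm above the deck; uncaught, about 5 mm. Pulling or forcing it against a unit with more than 30 N breaks it.
- tab_left: Tab on the cover's +y side (tab_right alike on -y). Origin: 28 mm from the cover's centre when let go, half-way up; its ribbed grip pad, 30 (x) x 24 (z) mm, stands 0 to 6 mm farther out than that, unmeasured and differing from tab to tab. Slides only along the cover's y, 7.5 mm inwards at most, on a spring: 2 N to start, then 3 N per mm. Over 24 N of finger force cracks it.
- tab_right: Tab on the -y side, as tab_left. Each tab has a catch below the cover, down to 14 mm under the flange, tip 2 mm farther out than the tab's origin, top 7 mm under the flange. The catches are square, with no ramp: keep the tabs pressed to lift off and also to lower in; let go only with the flange pressed down on the deck, then they spring out under the ledges.
- dock_a: Filter unit closed by the cover at the start: white box 120 (x) x 110 (y) x 60 mm, fixed, with a bay in its flat top (deck). Origin: centre of its underside on the table, z up; its panel with knob and lamp looks to its -x; the catch ledges are on the bay's +y and -y sides.
- dock_b: The other filter unit, its bay open at the start; same make, size, origin and axes as dock_a. The cover goes in with its y along the unit's y, either way round.
- dock_a_bay (a point): Centre of the covered bay in the plane of the deck's top, 60 mm above the table; axes as the box's. Opening 48 mm along x, 51 mm along y; in the middle 26 mm of x, a dark 6 mm thick ledge each side. Each ledge's edge stands 24.5 to 26 mm from the centre, unmeasured and different on each side and unit, so a tab must be pressed 4 to 5.5 mm (14 to 18.5 N), more if off-centre.
- dock_b_bay (a point): Centre of the open bay in the plane of the deck's top, 60 mm above the table; same form as dock_a_bay. In the middle of each bay a 16 mm brass plunger stands 5 mm proud of the deck when open and pushes a cover up with 2 N, 3 N when the cover is fully home.
- oil_bottle: Bystander: small amber immersion-oil bottle with a black cap, 28 mm across, 70 mm tall, standing. Origin: centre of its underside, on the table.
- objective: Bystander: bare steel microscope objective standing nose up, 28 mm across, 48 mm tall. Origin: centre of its underside, on the table.
- joystick: Bystander: black stage-control joystick box, 130 x 100 x 35 mm, its stick reaching 98 mm. Origin: centre of its underside, on the table.
- slide_box: Bystander: green flat slide box, 87 x 177 x 32 mm. Origin: centre of its underside, on the table.
- petri_dish: Bystander: clear flat dish, 88 mm across, 14 mm tall. Origin: centre of its underside, on the table.
- filter_cube: Bystander: black filter cube with coloured glass, 36 mm on a side. Origin: centre of its underside, on the table.
- screwdriver: Bystander: screwdriver lying on the table, about 0.2 m long, along its x.
There are look-alikes about, which are no part of the job. What is meant by the cover is not black, and is the larger of those in its own colour. What is shaped like the dock_a but turquoise is not meant.

How it is judged:
By the outcome, as a careful person would: the job done as asked, in the order asked, and still so for the second after the job is handed in, with the robot touching nothing.
It also fails if it takes over 61 s, if anything falls off the work surface, if the arm or the gripper's body presses on something with over 40 N, if the wrist force passes 120 N, or if a joint passes its speed limit or range.

ROBOT

A 6-joint arm with a two-finger parallel gripper is mounted at the origin on the work surface. World frame = base frame: x ahead of the robot, y to its left, z up, the work surface at z = 0. Lengths are in m, angles in rad, forces in N, time in s.
With the tool pointing down it reaches from about 0.4 to 0.825 m from the base axis. Payload 7 kg.
Tool frame: the origin (TCP) lies at the very end of the fingers, on their centre line; the grasp point (between the pads) lies 19 mm behind it; z points along the fingers, y is the line along which they close (so a half turn about z gives the same grasp; the last joint's range is limited). The gripper opens to 88 mm and grips with 3 to 60 N. Pads are 19 mm wide; open, the fingers measure 130 mm over their backs; the gripper's body (78 mm by 193 mm) begins 47 mm behind the grasp point.
Start: joints at [-0.856, 0.359, 0.012, 0, -1.224, -0.288], TCP at [0.279, -0.614, 0.19] pointing down, gripper open.
Joint ranges: [-3.07, 3.07], [-1.43, 2.12], [-1.02, 1.25], [-3.03, 1.67], [-3.05, -0], [-3.03, 3.03]. Speed limits (rad/s): [2.39, 2.39, 3.01, 3.14, 3.14, 3.14].

INTERFACE

Orientations are given as [roll, pitch, yaw] about the fixed x, y, z axes, in that order (R = Rz(yaw) Ry(pitch) Rx(roll)).
In Python, from station import arm gives the robot as it stands.
- The arm moves only by the tool step_arm, never from a script. Its argument "rows" is a list of rows, each a list of 5 numbers: the shift along the world's x, y, z in m, then the turn about the world's z in rad, then the finger opening in m, from 0 to 0.0876. In form: [[x, y, z, spin, gripper], ...]. A call has 1 to 20 rows; each row is the pose to reach, as a shift and turn from the pose commanded when the call began; what a row does not reach only later rows make up. A row lasts 1/10 s, in which the tool goes at most 50 mm and 8.59 degrees, less where a joint would pass 70% of its speed; a pose out of reach is approached as far as the arm can. A call with a gripper value outside its range is refused whole. The fingers move at their own pace and stop on an object; "newtons" is the grip in N (left out, the last holds). Time passes only in rows, so rows that repeat a pose let the fingers close. It gives the time, the measured TCP pose, the force, the opening and the grip force at its end, in the units of the state.
- arm.get_state(): the state, without advancing time (a new reading comes with each control period).
- arm.grab_frame(name): name is "scene" or "top" or "wrist"; returns a dict with "color" (480x640x3 uint8, blue, green, red), "vfov" (degrees; the focal length in pixels is half the picture's height over the tangent of half this angle, whatever the lens; pixels are square), "cx", "cy" (the principal point, pixels), "rvec" (rotation vector, rad) and "tvec" (3), from world to camera coordinates, as OpenCV has them. Camera axes: x right, y down, z forward; pixel columns grow to the right and rows downward; lengths in m; the calibration is good to about 2 mm. A picture is of the moment at which its call begins. There is no depth.
- arm.job_done(): hands the job in; it is judged then, once.
The state is a dict: "t": time; "q": joint angles; "qd": joint speeds; "joint_efforts": joint torques, N m; "eef_pos": TCP position; "ee_rot": TCP orientation; "force": force on the tool from outside, world axes, zero at the start; "moment": the same for the moment, N m; "width": finger opening in m; "gripper_force": force on a finger pad.
Only numpy, scipy, OpenCV 4.12 (cv2) and the standard library are available. Lean on these libraries where they do the work, as an engineer would, in place of code of your own. Each camera call takes 0.05 s, during which the arm holds its last target. There are 200 camera calls.

## Working session

There is one attempt and no reset: what is moved stays moved. The work goes in short steps, Python scripts to look and compute and a tool call to move; the robot and the scene stay as the last step left them, time stands still between calls to the robot, and variables do not carry over. Pictures are saved under pics/ and viewed, at most 10 in all, crops included, and the job is handed in when it is done.

Besides the shell and the picture viewer there is one more tool, called after "Emit:" as name([rows], argument=value, ...), one row to a line, values as JSON. step_arm: Moves the arm, as the interface text tells. Its arguments: {"type":"object","properties":{"rows":{"type":"array"},"newtons":{"type":"number"}},"required":["rows"]}

```bash
mkdir -p pics; cat > h.py <<'E'
import cv2, numpy as np, json
from station import arm
def grab(n, save):
    f=arm.grab_frame(n); cv2.imwrite('pics/'+save+'.png',f['color'])
    json.dump({k:np.array(f[k]).tolist() for k in('vfov','cx','cy','rvec','tvec')},open('pics/'+save+'.json','w')); return f
def cam(s):
    d=json.load(open('pics/'+s+'.json')); R=cv2.Rodrigues(np.array(d['rvec'],float).ravel())[0]; t=np.array(d['tvec'],float).ravel()
    f=240/np.tan(np.radians(d['vfov'])/2); return R,t,f,d['cx'],d['cy']
def ray(s,u,v):
    R,t,f,cx,cy=cam(s); d=R.T@np.array([(u-cx)/f,(v-cy)/f,1]); return -R.T@t,d/np.linalg.norm(d)
def onz(s,u,v,z):
    c,d=ray(s,u,v); return c+d*(z-c[2])/d[2]
def tri(obs):
    A=np.zeros((3,3));b=np.zeros(3)
    for s,u,v in obs:
        c,d=ray(s,u,v);P=np.eye(3)-np.outer(d,d);A+=P;b+=P@c
    p=np.linalg.solve(A,b); return p,[np.linalg.norm(np.cross(p-ray(*o)[0],ray(*o)[1])) for o in obs]
def proj(s,p):
    R,t,f,cx,cy=cam(s); q=R@np.array(p)+t; return cx+f*q[0]/q[2],cy+f*q[1]/q[2]
E
python3 - <<'E'
from h import *
for n in('scene','top'): grab(n,n+'0'); print(n,[np.round(x,3).tolist() for x in cam(n+'0')], (-cam(n+'0')[0].T@cam(n+'0')[1]).round(3))
print(arm.get_state())
E
```

```text
scene [[[0.886, 0.463, -0.014], [0.329, -0.649, -0.686], [-0.327, 0.603, -0.727]], [-0.538, -0.118, 1.309], 485.389, 322.889, 241.451] [ 0.943 -0.617  0.863]
top [[[-0.013, -1.0, -0.003], [-0.995, 0.013, -0.103], [0.103, 0.002, -0.995]], [0.015, 0.604, 1.686], 579.124, 320.508, 238.695] [0.428 0.004 1.74 ]
{'t': 0.1, 'q': array([-8.55910632e-01,  3.59324132e-01,  1.11504204e-02, -2.95833869e-04,
       -1.22409197e+00, -2.88095455e-01]), 'qd': array([-0.00079181, -0.00083553,  0.00266085,  0.00058826,  0.00077688,
       -0.0003139 ]), 'joint_efforts': array([-8.96872316e-04, -5.84164560e+01,  2.93754548e+01,  7.01555416e+00,
        1.01893200e-02, -3.00874956e-05]), 'eef_pos': array([ 0.27917929, -0.61402434,  0.18951294]), 'ee_rot': array([ 3.14010483e+00, -1.50865656e-04, -2.71490303e+00]), 'force': array([-0.25354893,  0.07204102,  0.10353516]), 'moment': array([0.00959741, 0.0089957 , 0.03724918]), 'gripper_force': 0.0, 'width': 0.08774999351557325}
```

View pics/top0.png

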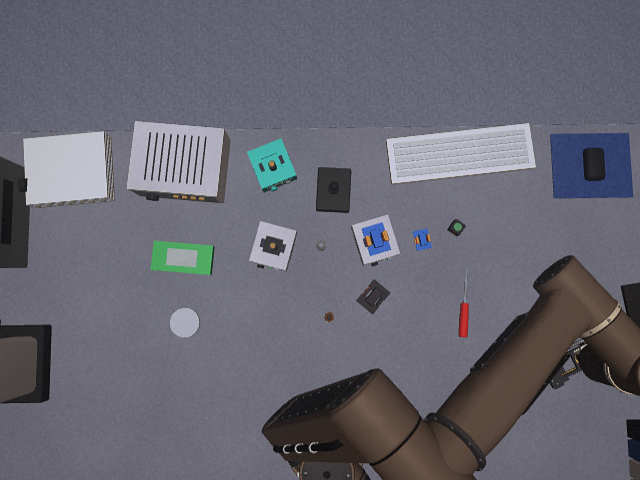

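View pics/scene0.png

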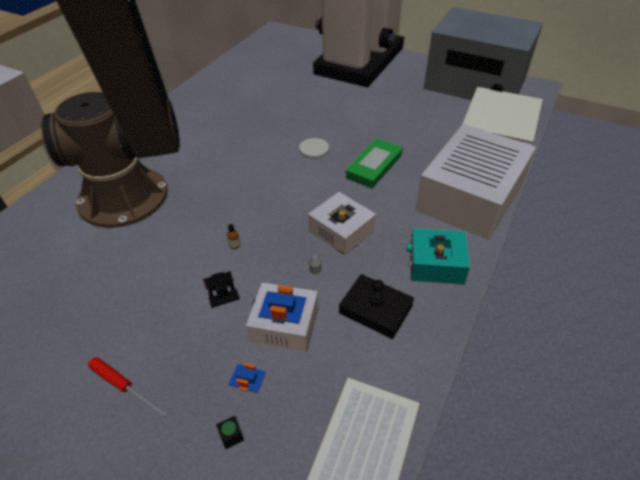

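Candidates in the top view: the larger blue cover on a white box at (376,239), a small blue one on the table at (422,240), and a black one at (373,296). The cover meant is (376,239): blue and larger. For dock_b there is a white open unit at (272,246) and a turquoise one at (272,166). It is the white one.

```bash
python3 - <<'E'
from h import *
im=cv2.imread('pics/top0.png')[205:320,240:440]
cv2.imwrite('pics/crop0.png',cv2.resize(im,None,fx=4,fy=4,interpolation=cv2.INTER_CUBIC))
print(onz('top0',376,239,.075),onz('top0',272,246,.06))
print('coverblk',tri([('top0',376,238.5),('scene0',283,301)]),'B plunger',tri([('top0',272,245),('scene0',342,213)]))
im=cv2.imread('pics/top0.png')
hsv=cv2.cvtColor(im,cv2.COLOR_BGR2HSV)
for n,(a,b) in dict(A=(376,239),B=(272,246)).items():
    m=np.zeros(im.shape[:2],np.uint8); w=32
    s=hsv[b-w:b+w,a-w:a+w]; mm=((s[...,2]>150)).astype(np.uint8)
    c=max(cv2.findContours(mm,cv2.RETR_EXTERNAL,cv2.CHAIN_APPROX_NONE)[0],key=cv2.contourArea)
    r=cv2.minAreaRect(c); bx=cv2.boxPoints(r)+[a-w,b-w]
    P=np.array([onz('top0',*p,.06) for p in bx]); print(n,r[1],P.round(3).tolist(),P.mean(0))
    for i in range(2): d=P[i+1]-P[i]; print(np.linalg.norm(d),np.degrees(np.arctan2(d[1],d[0])))
E
```

```text
[ 0.59642255 -0.1528289   0.075     ] [0.58144034 0.14899915 0.06      ]
coverblk (array([ 0.59749715, -0.151403  ,  0.08504869]), [np.float64(0.0008261485991610546), np.float64(0.0008261485991610726)]) B plunger (array([0.58303734, 0.14798834, 0.06593488]), [np.float64(0.0009076046916064071), np.float64(0.0009076046916064999)])
A (42.681488037109375, 37.74150085449219) [[0.642, -0.084, 0.06], [0.673, -0.19, 0.06], [0.553, -0.224, 0.06], [0.522, -0.118, 0.06]] [ 0.59769784 -0.15396721  0.06      ]
0.11071764117064235 -73.41312463352256
0.12476832061344051 -164.28594125012228
B (37.6711540222168, 42.13930130004883) [[0.54, 0.218, 0.06], [0.658, 0.184, 0.06], [0.627, 0.078, 0.06], [0.509, 0.112, 0.06]] [0.58354949 0.14822309 0.06      ]
0.12306598944724871 -15.682810963483119
0.11043815718760928 -106.47927955803591
```

View pics/crop0.png

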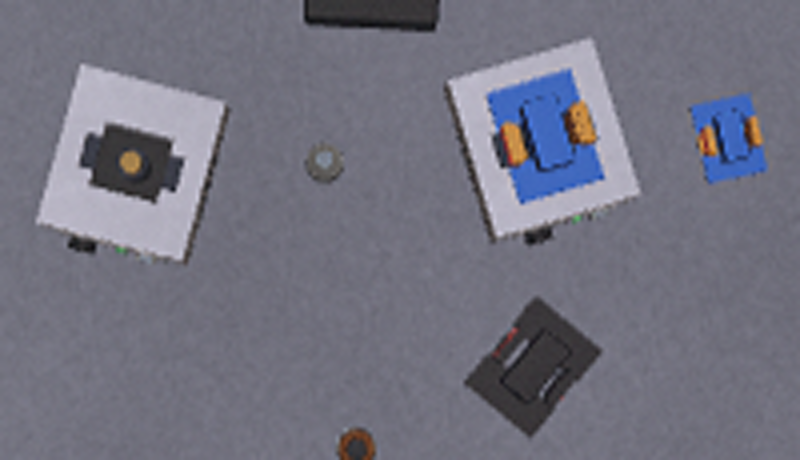

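The crop shows the larger blue cover with orange tabs on the white box at crop (545,135). The small blue copy on the table is at (727,140) and the black one at (535,365). The open white bay is at (132,162). Dock A's yaw is about +16° and dock B's about -16°. I'll move above dock A.

Emit:
step_arm([
  [0.03,0.04,0.04,-0.05,0.0876],
  [0.06,0.08,0.06,-0.1,0.0876],
  [0.09,0.12,0.06,-0.15,0.0876],
  [0.115,0.16,0.06,-0.15,0.0876],
  [0.14,0.2,0.06,-0.15,0.0876],
  [0.165,0.24,0.06,-0.15,0.0876],
  [0.19,0.28,0.06,-0.15,0.0876],
  [0.215,0.32,0.06,-0.15,0.0876],
  [0.24,0.355,0.06,-0.15,0.0876],
  [0.265,0.39,0.06,-0.15,0.0876],
  [0.29,0.425,0.06,-0.15,0.0876],
  [0.318,0.462,0.05,-0.15,0.0876],
  [0.318,0.462,0.05,-0.15,0.0876],
  [0.318,0.462,0.05,-0.15,0.0876],
])

```text
t: 1.5
eef_pos: [0.5974, -0.1514, 0.2393]
ee_rot: [3.141, -0.002, -2.863]
force: [0.9, 0.8, 0.4]
width: 0.0879
gripper_force: 0.0
```

```bash
python3 - <<'E'
from h import *
grab('wrist','w1'); s=arm.get_state(); print(s['t'],s['eef_pos'],s['ee_rot'],s['force'],[np.round(x,3).tolist() for x in cam('w1')])
E
```

```text
1.55 [ 0.59713309 -0.15226392  0.23982571] [ 3.14136860e+00 -1.25529857e-03 -2.86395740e+00] [-0.04781956 -0.60986648 -0.40217188] [[[-0.275, 0.961, 0.0], [0.927, 0.265, 0.264], [0.253, 0.073, -0.965]], [0.309, -0.561, 0.297], 399.397, 322.952, 234.758]
```

View pics/w1.png

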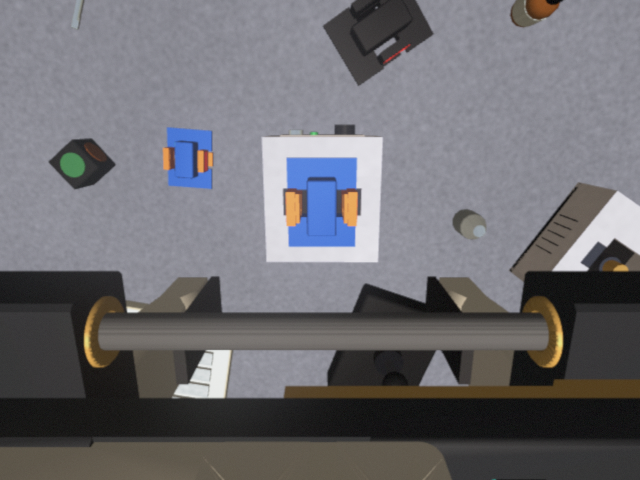

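The wrist view shows the cover on dock A, with flange x 287–356, y 157–247 and block about (321,207). It is square to the camera. Next I measure the cover, deck and the other dock more exactly.

```bash
cat > m.py <<'E'
from h import *
def rect(s,mask,z):
    k=max(cv2.findContours(mask.astype(np.uint8),cv2.RETR_EXTERNAL,cv2.CHAIN_APPROX_NONE)[0],key=cv2.contourArea)
    h=cv2.convexHull(k).reshape(-1,2).astype(float)
    P=np.array([onz(s,*p,z)[:2] for p in h],np.float32)
    r=cv2.minAreaRect(P); b=cv2.boxPoints(r); d=b[1]-b[0]
    return np.round(r[0],4),np.round(r[1],4),round(np.degrees(np.arctan2(d[1],d[0]))%90,2)
def masks(s,lim):
    im=cv2.imread('pics/'+s+'.png'); h=cv2.cvtColor(im,cv2.COLOR_BGR2HSV); m0=np.zeros(im.shape[:2],bool); m0[lim[0]:lim[1],lim[2]:lim[3]]=1
    H,S,V=h[...,0],h[...,1],h[...,2]
    return dict(blue=m0&(H>100)&(H<125)&(S>130)&(V>60),white=m0&(S<40)&(V>170),orange=m0&(H<22)&(S>130)&(V>90))
E
python3 - <<'E'
from m import *
M=masks('w1',(100,268,240,400))
print('flange',rect('w1',M['blue'],.065)); 
print('deck',rect('w1',M['white']|M['blue']|M['orange'],.06))
m=M['orange'].astype(np.uint8); n,l,st,c=cv2.connectedComponentsWithStats(m)
print(st[1:],c[1:])
for i in range(1,n):
  if st[i,4]>50: print(rect('w1',l==i,.091))
# TCP pose reference projections
s=arm.get_state(); p=s['eef_pos']; print(p, 'tool x cover at', proj('w1',p), proj('w1',[p[0],p[1],.09]))
E
```

```text
flange (array([ 0.5976, -0.1522]), array([0.0819, 0.0626]), np.float32(16.0))
deck (array([ 0.5965, -0.1522]), array([0.122 , 0.1118]), np.float32(15.97))
[[286 192  15  33 422]
 [342 192  15  34 435]] [[292.29146919 207.67535545]
 [349.64597701 207.82068966]]
(array([ 0.604 , -0.1762]), array([0.0287, 0.0123]), np.float32(14.58))
(array([ 0.5909, -0.1289]), array([0.0295, 0.0123]), np.float32(17.23))
[ 0.59713309 -0.15226392  0.23982571] tool x cover at (np.float64(320.3974359334484), np.float64(265.8484483106528)) (np.float64(321.41737977242263), np.float64(208.02945479870152))
```

Emit:
step_arm([
  [0,0,-0.03,0,0.0876],
  [0,0,-0.06,0,0.0876],
  [0,0,-0.09,0,0.0876],
  [0,0,-0.12,0,0.0876],
  [0,0,-0.14,0,0.0876],
  [0,0,-0.155,0,0.0876],
  [0,0,-0.162,0,0.0876],
  [0,0,-0.167,0,0.0876],
  [0,0,-0.167,0,0.0876],
  [0,0,-0.167,0,0.0876],
], newtons=4)

```text
t: 2.55
eef_pos: [0.5979, -0.1528, 0.0743]
ee_rot: [-3.141, 0.001, -2.865]
force: [0.2, 0.8, -0.1]
width: 0.0878
gripper_force: 0.0
```

```bash
python3 - <<'E'
from m import *
grab('wrist','w2'); s=arm.get_state(); print(s['t'],s['eef_pos'],s['ee_rot'],s['force'],s['width'])
E
```

```text
2.6 [ 0.59795312 -0.15261025  0.07434319] [-3.14111373e+00  1.43891916e-03 -2.86487589e+00] [1.07702961 0.6935214  0.10977781] 0.08743879930233552
```

View pics/w2.png

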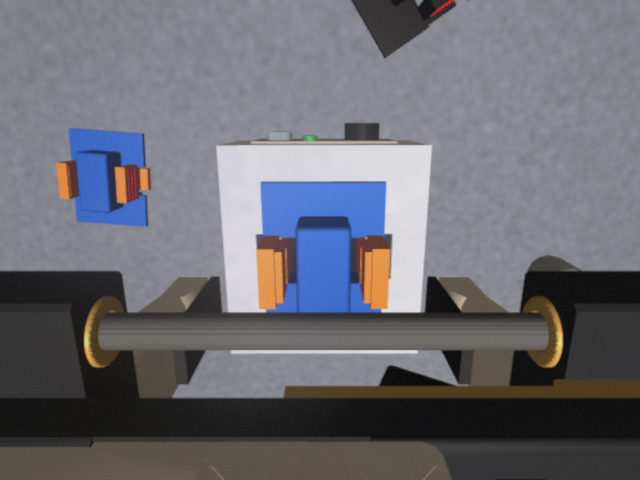

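The wrist view shows the tabs at (271,272) and (374,272), well centred between the fingers. I go down a little and close gently to first contact.

Emit:
step_arm([
  [0,0,-0.003,0,0.082],
  [0,0,-0.005,0,0.077],
  [0,0,-0.005,0,0.072],
  [0,0,-0.005,0,0.07],
  [0,0,-0.005,0,0.068],
  [0,0,-0.005,0,0.066],
  [0,0,-0.005,0,0.064],
  [0,0,-0.005,0,0.062],
  [0,0,-0.005,0,0.06],
  [0,0,-0.005,0,0.058],
  [0,0,-0.005,0,0.056],
  [0,0,-0.005,0,0.056],
  [0,0,-0.005,0,0.056],
], newtons=4)

```text
t: 3.9
eef_pos: [0.5974, -0.1524, 0.0684]
ee_rot: [3.142, 0.0, -2.865]
force: [1.1, -0.6, -1.2]
width: 0.056
gripper_force: 0.0
```

Emit:
step_arm([
  [0,0,0,0,0.055],
  [0,0,0,0,0.054],
  [0,0,0,0,0.054],
  [0,0,0,0,0.054],
], newtons=4)

```text
t: 4.3
eef_pos: [0.5974, -0.1524, 0.0683]
ee_rot: [3.142, -0.0, -2.865]
force: [0.3, -0.5, 0.2]
width: 0.0542
gripper_force: 0.0
```

```bash
python3 - <<'E'
from m import *
grab('wrist','w3'); s=arm.get_state(); print(s['t'],s['eef_pos'],s['gripper_force'],s['force'],s['width'])
im=cv2.imread('pics/w3.png')[130:390,140:500]; cv2.imwrite('pics/w3c.png',cv2.resize(im,None,fx=2,fy=2))
E
```

```text
4.35 [ 0.59740361 -0.15244156  0.06838594] 0.0 [-0.58090757 -0.12257665 -0.4533702 ] 0.05370912734809567
```

View pics/w3c.png

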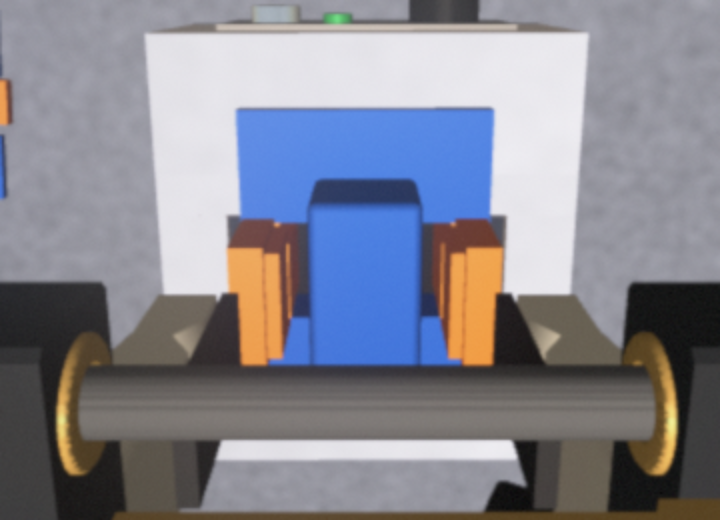

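The tabs' outer edges, at crop x 230 and 502, look just at the finger pads, and no force is felt yet. I keep closing at low force.

Emit:
step_arm([
  [0,0,0,0,0.053],
  [0,0,0,0,0.052],
  [0,0,0,0,0.051],
  [0,0,0,0,0.05],
  [0,0,0,0,0.05],
  [0,0,0,0,0.05],
], newtons=4)

```text
t: 4.95
eef_pos: [0.5974, -0.1524, 0.0684]
ee_rot: [-3.142, 0.0, -2.865]
force: [0.5, -0.0, -0.3]
width: 0.0498
gripper_force: 0.0
```

```bash
python3 - <<'E'
from m import *
s=arm.get_state(); p=s['eef_pos']; print(s['width'],s['gripper_force'])
y=np.array([np.cos(np.radians(105.9)),np.sin(np.radians(105.9)),0])
for z in (0,.019,.03):
  for a in (-.03,-.027,.027,.03): print(z,a,np.round(proj('w3',p+y*a+[0,0,z]),1))
E
```

```text
0.049824214497537725 0.0
0 -0.03 [264.  266.5]
0 -0.027 [269.8 266.5]
0 0.027 [374.1 266.4]
0 0.03 [379.9 266.4]
0.019 -0.03 [258.3 280.3]
0.019 -0.027 [264.6 280.3]
0.019 0.027 [379.1 280.2]
0.019 0.03 [385.4 280.2]
0.03 -0.03 [254.4 289.6]
0.03 -0.027 [261.1 289.5]
0.03 0.027 [382.4 289.5]
0.03 0.03 [389.2 289.5]
```

```bash
python3 - <<'E'
from m import *
grab('wrist','w4'); s=arm.get_state(); print(s['t'],s['eef_pos'],s['gripper_force'],s['force'],s['width'])
a=cv2.imread('pics/w3.png')[220:330,200:440]; b=cv2.imread('pics/w4.png')[220:330,200:440]; c=cv2.imread('pics/w2.png')[220:330,200:440]
cv2.imwrite('pics/w4c.png',cv2.resize(np.vstack([a,b]),None,fx=2.7,fy=2.7))
E
```

```text
5.0 [ 0.59741032 -0.15244664  0.06836657] 0.0 [-0.13703005  0.11917161 -0.17295641] 0.05012978558053414
```

View pics/w4c.png

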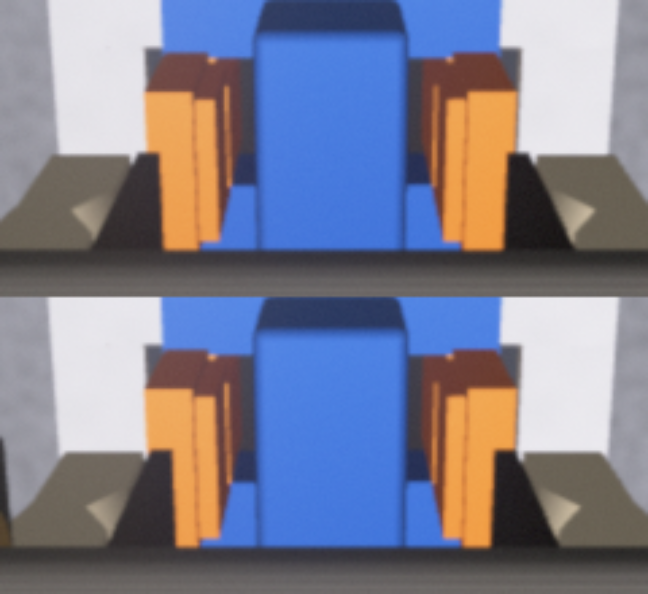

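The lower half shows the fingers occluding the tabs at (263,390) and (384,390) while the tabs have not moved. Scale suggests the visible finger ends sit about 40 mm above the stated TCP, so I'll check that from the scene camera.

```bash
python3 - <<'E'
from m import *
f=grab('scene','s5'); s=arm.get_state(); p=s['eef_pos']
im=cv2.imread('pics/s5.png'); x0,y0=190,180; c=cv2.resize(im[y0:y0+190,x0:x0+200],None,fx=3.1,fy=3.1,interpolation=cv2.INTER_CUBIC)
y=np.array([np.cos(np.radians(105.9)),np.sin(np.radians(105.9)),0])
for z,col in((0,(0,0,255)),(.04,(0,255,0))):
  for a in(-.025,.025):
    u,v=proj('s5',p+y*a+[0,0,z]); cv2.circle(c,(int((u-x0)*3.1),int((v-y0)*3.1)),4,col,1)
cv2.imwrite('pics/s5c.png',c)
E
```

```text
(no output)
```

View pics/s5c.png

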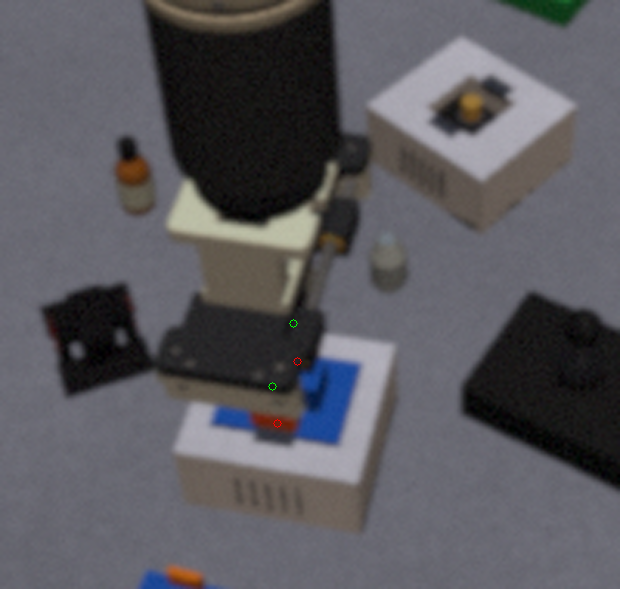

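The scene view shows no finger at the reported TCP, where the red rings at (277,423) sit on the open tab. The fingers really end near the green rings, about 40 mm higher. So the true tip is about 39–40 mm above the reported TCP. I reopen and feel my way down.

Emit:
step_arm([
  [0,0,0,0,0.06],
  [0,0,0,0,0.07],
  [0,0,0,0,0.08],
  [0,0,0,0,0.08],
  [0,0,-0.002,0,0.08],
  [0,0,-0.004,0,0.08],
  [0,0,-0.006,0,0.08],
  [0,0,-0.008,0,0.08],
  [0,0,-0.01,0,0.08],
  [0,0,-0.011,0,0.08],
  [0,0,-0.012,0,0.08],
  [0,0,-0.012,0,0.08],
], newtons=4)

```text
t: 6.25
eef_pos: [0.5973, -0.1525, 0.0562]
ee_rot: [3.142, -0.0, -2.865]
force: [-0.6, -1.1, 0.5]
width: 0.0799
gripper_force: 0.0
```

Emit:
step_arm([
  [0,0,-0.004,0,0.08],
  [0,0,-0.008,0,0.08],
  [0,0,-0.011,0,0.08],
  [0,0,-0.014,0,0.08],
  [0,0,-0.017,0,0.08],
  [0,0,-0.019,0,0.08],
  [0,0,-0.021,0,0.08],
  [0,0,-0.023,0,0.08],
  [0,0,-0.024,0,0.08],
  [0,0,-0.024,0,0.08],
])

```text
t: 7.25
eef_pos: [0.5973, -0.1524, 0.0322]
ee_rot: [3.142, -0.0, -2.865]
force: [-0.6, 0.4, -0.5]
width: 0.0801
gripper_force: 0.0
```

```bash
python3 - <<'E'
from m import *
grab('wrist','w6'); s=arm.get_state(); p=s['eef_pos']; print(p,s['force'],s['width'])
M=masks('w6',(0,310,150,480)); m=M['orange'].astype(np.uint8); n,l,st,c=cv2.connectedComponentsWithStats(m)
print([x.tolist() for x in st[1:] if x[4]>80], proj('w6',p+[0,0,.04]))
im=cv2.imread('pics/w6.png')[200:320,190:450]; cv2.imwrite('pics/w6c.png',cv2.resize(im,None,fx=3,fy=3))
E
```

```text
[ 0.59739034 -0.15242351  0.03232547] [-0.66793634  0.72580686 -0.69607785] 0.07994124251666722
[[363, 265, 44, 45, 1798], [274, 279, 4, 31, 88], [237, 285, 34, 25, 783]] (np.float64(321.6840458092721), np.float64(299.16419500391584))
```

View pics/w6c.png

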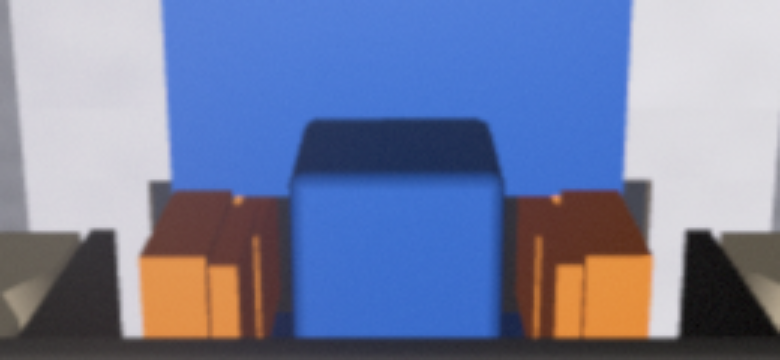

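The fingers now straddle the tabs, with pad edges at crop 120 and 684 and tabs at 141 and 651. Closing gently.

Emit:
step_arm([
  [0,0,0,0,0.076],
  [0,0,0,0,0.073],
  [0,0,0,0,0.071],
  [0,0,0,0,0.069],
  [0,0,0,0,0.067],
  [0,0,0,0,0.065],
  [0,0,0,0,0.063],
  [0,0,0,0,0.061],
  [0,0,0,0,0.059],
  [0,0,0,0,0.057],
  [0,0,0,0,0.055],
  [0,0,0,0,0.05],
  [0,0,0,0,0.05],
], newtons=4)

```text
t: 8.6
eef_pos: [0.5974, -0.1525, 0.0324]
ee_rot: [-3.141, 0.0, -2.865]
force: [0.4, -1.2, 0.1]
width: 0.0604
gripper_force: 4.0
```

Emit:
step_arm([
  [0,0,0,0,0.045],
  [0,0,0,0,0.045],
  [0,0,0,0,0.045],
  [0,0,0,0,0.045],
  [0,0,0,0,0.045],
], newtons=10)

```text
t: 9.1
eef_pos: [0.5974, -0.1524, 0.0324]
ee_rot: [-3.142, -0.0, -2.865]
force: [0.5, -2.7, -0.0]
width: 0.0562
gripper_force: 10.0
```

Emit:
step_arm([
  [0,0,0,0,0.042],
  [0,0,0,0,0.042],
  [0,0,0,0,0.042],
  [0,0,0,0,0.042],
  [0,0,0,0,0.042],
], newtons=16)

```text
t: 9.6
eef_pos: [0.5974, -0.1524, 0.0324]
ee_rot: [-3.142, 0.0, -2.865]
force: [-0.0, -1.4, 0.7]
width: 0.0521
gripper_force: 16.0
```

Emit:
step_arm([
  [0,0,0,0,0.042],
  [0,0,0,0,0.042],
  [0,0,0,0,0.042],
  [0,0,0,0,0.042],
  [0,0,0.001,0,0.042],
  [0,0,0.002,0,0.042],
  [0,0,0.002,0,0.042],
], newtons=18.5)

```text
t: 10.3
eef_pos: [0.5974, -0.1524, 0.0345]
ee_rot: [3.142, 0.0, -2.865]
force: [0.3, -1.4, 1.3]
width: 0.0505
gripper_force: 18.5
```

Emit:
step_arm([
  [0,0,0.0005,0,0.042],
  [0,0,0.001,0,0.042],
  [0,0,0.0015,0,0.042],
  [0,0,0.0015,0,0.042],
], newtons=19)

```text
t: 10.7
eef_pos: [0.597, -0.1522, 0.0356]
ee_rot: [3.141, -0.001, -2.865]
force: [0.7, 0.9, -1.2]
width: 0.0501
gripper_force: 19.0
```

Emit:
step_arm([
  [0,0,0.001,0,0.042],
  [0,0,0.002,0,0.042],
  [0,0,0.003,0,0.042],
  [0,0,0.003,0,0.042],
])

```text
t: 11.1
eef_pos: [0.5975, -0.1524, 0.039]
ee_rot: [-3.142, 0.0, -2.865]
force: [-0.3, -0.8, -1.9]
width: 0.05
gripper_force: 19.0
```

Emit:
step_arm([
  [0,0,0.003,0,0.042],
  [0,0,0.006,0,0.042],
  [0,0,0.01,0,0.042],
  [0,0,0.02,0,0.042],
  [0,0,0.035,0,0.042],
  [0,0,0.05,0,0.042],
  [0,0,0.065,0,0.042],
  [0,0,0.08,0,0.042],
  [0,0,0.08,0,0.042],
])

```text
t: 12.0
eef_pos: [0.5991, -0.1526, 0.1219]
ee_rot: [-3.14, 0.004, -2.864]
force: [0.2, 0.3, -0.9]
width: 0.0507
gripper_force: 19.0
```

```bash
python3 - <<'E'
from m import *
grab('wrist','w7'); s=arm.get_state(); p=s['eef_pos']; print(p,s['force'],s['width'],s['ee_rot'])
for k,lim in (('w6',(0,310,150,480)),('w7',(0,310,150,480))):
    b=masks(k,lim)['blue'].astype(np.uint8); n,l,st,c=cv2.connectedComponentsWithStats(b); i=1+st[1:,4].argmax(); print(k,st[i])
    for v in (150,180,200,220,235): 
        x=np.where(l[v]==i)[0]; print(v, (x.min(),x.max()) if len(x) else None)
E
```

```text
[ 0.59822894 -0.15240667  0.12036111] [-0.80812115 -0.56131086 -0.90008744] 0.05046023963513307 [-3.14092083e+00  2.75867013e-03 -2.86470656e+00]
w6 [  245   198   155   112 13356]
150 None
180 None
200 (np.int64(245), np.int64(399))
220 (np.int64(246), np.int64(398))
235 (np.int64(247), np.int64(397))
w7 [  246   197   155   113 13258]
150 None
180 None
200 (np.int64(246), np.int64(400))
220 (np.int64(247), np.int64(399))
235 (np.int64(248), np.int64(398))
```

The cover has come off and keeps the same place in the hand. Next, a look at dock B from an offset, with the cover clear of the view.

Emit:
step_arm([
  [0,0.005,0.02,0,0.042],
  [0.005,0.02,0.05,-0.05,0.042],
  [0.01,0.045,0.08,-0.1,0.042],
  [0.015,0.07,0.1,-0.15,0.042],
  [0.02,0.1,0.12,-0.2,0.042],
  [0.025,0.13,0.12,-0.26,0.042],
  [0.03,0.16,0.12,-0.32,0.042],
  [0.04,0.19,0.12,-0.38,0.042],
  [0.045,0.215,0.12,-0.43,0.042],
  [0.05,0.24,0.12,-0.48,0.042],
  [0.055,0.26,0.12,-0.52,0.042],
  [0.057,0.275,0.12,-0.55,0.042],
  [0.057,0.28,0.12,-0.556,0.042],
  [0.057,0.28,0.12,-0.556,0.042],
  [0.057,0.28,0.12,-0.556,0.042],
])

```text
t: 13.55
eef_pos: [0.6541, 0.127, 0.2385]
ee_rot: [-3.141, -0.001, 2.863]
force: [-0.4, 0.7, -0.1]
width: 0.0499
gripper_force: 19.0
```

```bash
python3 - <<'E'
from m import *
grab('wrist','w8'); s=arm.get_state(); p=s['eef_pos']; print(s['t'],p,s['ee_rot'],s['force'],s['width'])
im=cv2.imread('pics/w8.png'); h=cv2.cvtColor(im,cv2.COLOR_BGR2HSV)
M=masks('w8',(0,196,150,480)); k=max(cv2.findContours(M['white'].astype(np.uint8),0,1)[0],key=cv2.contourArea); print(cv2.boundingRect(k))
x,y,w,hh=cv2.boundingRect(k); print('deck',rect('w8',M['white'],.06))
fill=np.zeros((480,640),np.uint8); cv2.drawContours(fill,[k],-1,1,-1)
dark=(fill>0)&(h[...,2]<110)
dark=cv2.morphologyEx(dark.astype(np.uint8),cv2.MORPH_CLOSE,np.ones((5,5)))
print('bay',rect('w8',dark,.06))
br=(fill>0)&(h[...,0]<28)&(h[...,1]>110)&(h[...,2]>100)
print('plunger',rect('w8',br,.065))
cv2.imwrite('pics/w8c.png',cv2.resize(im[0:310,200:450],None,fx=1.9,fy=1.9))
# cover in hand
q=[(a,b) for a,b in ((246,200),(400,200))]
E
```

```text
13.6 [0.65419302 0.12681291 0.23869033] [-3.14128772e+00 -2.87411907e-04  2.86240735e+00] [-0.2470412  -0.08193963 -0.37460058] 0.050044243803793444
(230, 23, 250, 173)
deck (array([0.585 , 0.1788]), array([0.2324, 0.147 ]), np.float32(74.04))
bay (array([0.5828, 0.15  ]), array([0.0559, 0.0449]), np.float32(74.03))
plunger (array([0.5826, 0.1487]), array([0.0136, 0.0135]), np.float32(29.97))
```

```bash
python3 - <<'E'
from m import *
im=cv2.imread('pics/w8.png'); h=cv2.cvtColor(im,cv2.COLOR_BGR2HSV)
for v in (30,70,90,150,180): print(v,[h[v,x,1:].tolist() for x in range(220,480,20)])
o=cv2.imread('pics/w1.png'); ho=cv2.cvtColor(o,cv2.COLOR_BGR2HSV); print(ho[200,[250,270,280,370,390],1:].tolist())
cv2.imwrite('pics/w8c.png',cv2.resize(im[0:320,140:540],None,fx=1.8,fy=1.8))
E
```

```text
30 [[16, 164], [14, 164], [17, 165], [17, 166], [16, 172], [15, 166], [15, 169], [15, 169], [15, 170], [15, 170], [15, 166], [18, 170], [15, 165]]
70 [[17, 169], [17, 161], [12, 209], [5, 240], [4, 238], [4, 240], [4, 242], [5, 242], [4, 243], [15, 172], [15, 175], [15, 168], [15, 170]]
90 [[15, 169], [15, 169], [14, 179], [5, 239], [4, 239], [4, 240], [4, 240], [4, 245], [4, 242], [16, 174], [16, 175], [15, 172], [15, 169]]
150 [[18, 171], [17, 170], [18, 169], [4, 241], [6, 240], [6, 240], [5, 242], [5, 243], [5, 244], [18, 172], [18, 173], [17, 170], [16, 172]]
180 [[16, 173], [18, 170], [18, 172], [6, 239], [7, 240], [5, 241], [5, 242], [4, 245], [4, 243], [18, 170], [16, 178], [16, 176], [15, 166]]
[[17, 153], [6, 225], [7, 226], [6, 227], [16, 158]]
```

View pics/w8c.png

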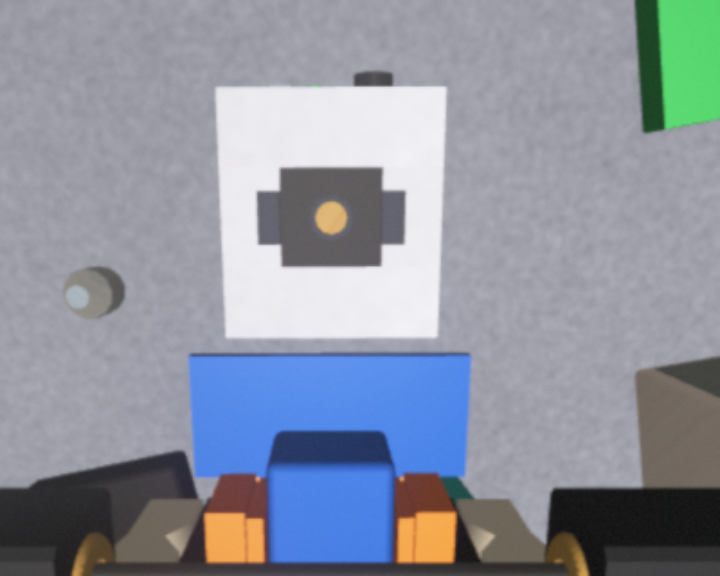

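The last picture shows dock B's deck with crop corners (215,87), (447,87), (438,338), (226,338), the bay at x 280–383, y 168–267, and the plunger at (331,217). The cover is in the hand below.

```bash
python3 - <<'E'
from m import *
s=arm.get_state(); p=s['eef_pos']; print(p, s['ee_rot'])
def fit(name,lo,hi,roi,deckz):
    im=cv2.cvtColor(cv2.imread('pics/'+name+'.png'),cv2.COLOR_BGR2HSV); V=im[...,2]; S=im[...,1]
    m=np.zeros(V.shape,bool); a,b,c,d=roi; m[a:b,c:d]=1; return V,S,m
V,S,m=fit('w8',0,0,(0,193,200,440),.06)
print('deckB',rect('w8',m&(V>207)&(S<25),.06))
bm=m&(V<160); sub=np.zeros_like(bm); sub[85:155,270:375]=1
bm&=sub; bm=cv2.morphologyEx(bm.astype(np.uint8),cv2.MORPH_CLOSE,np.ones((3,3)))
print('bay+pockets',rect('w8',bm,.06))
rows=np.where(bm[:,305:342].mean(1)>.5)[0]; a,b=rows.min()-.5,rows.max()+.5
cols=np.where(bm[int(a)+3:int(a)+9].mean(0)>.5)[0]; c,d=cols.min()-.5,cols.max()+.5; print('bay px',a,b,c,d)
P=np.array([onz('w8',u,v,.06) for u,v in((c,a),(d,a),(d,b),(c,b))]); print('bay',P.mean(0),np.linalg.norm(P[1]-P[0]),np.linalg.norm(P[2]-P[1]))
print('w1 deck redo',rect('w1',(lambda V,S,m:m&((V>190)&(S<25)))(*fit('w1',0,0,(130,268,240,400),.06)),.06))
# cover in hand: flange top far edge corners, tool frame. flange top = reported+.032
B=masks('w8',(180,265,200,450))['blue'].astype(np.uint8); n,l,st,_=cv2.connectedComponentsWithStats(B); i=1+st[1:,4].argmax(); print(st[i])
yaw=s['ee_rot'][2]; X=-np.array([np.cos(yaw),np.sin(yaw)]); Y=np.array([-X[1],X[0]]); print('X',X,'Y',Y)
r=[]
for v in (202,215,230,245):
    x=np.where(l[v]==i)[0]; 
    for z in(.030,.033):
        L=onz('w8',x.min()-.5,v,p[2]+z)[:2]-p[:2]; R_=onz('w8',x.max()+.5,v,p[2]+z)[:2]-p[:2]; print(v,z,'yL',L@Y*1e3,'yR',R_@Y*1e3,'mid',(L+R_)@Y*500,'x',L@X*1e3,R_@X*1e3)
for z in(.03,.033):
    print('front edge x', [(onz('w8',u,196.5,p[2]+z)[:2]-p[:2])@X*1e3 for u in (250,320,395)])
E
```

```text
[0.65419302 0.12681291 0.23869033] [-3.14128772e+00 -2.87411907e-04  2.86240735e+00]
deckB (array([0.5826, 0.1489]), array([0.111 , 0.1199]), np.float32(74.04))
bay+pockets (array([0.5825, 0.1488]), array([0.0732, 0.0467]), np.float32(74.03))
bay px 92.5 147.5 295.5 351.5
bay [0.58248064 0.14875856 0.06      ] 0.049463790848694865 0.04753560757107565
w1 deck redo (array([ 0.5965, -0.1522]), array([0.1201, 0.1107]), np.float32(15.93))
[  245   197   156    68 10240]
X [ 0.96128026 -0.27557259] Y [0.27557259 0.96128026]
202 0.03 yL -31.460161595661557 yR 33.39984248470606 mid 0.9698404445222555 x -40.0166140363324 -40.055201248685435
202 0.033 yL -30.86901060035018 yR 32.810149920339626 mid 0.9705696599947231 x -40.58315459165872 -40.621039283840126
215 0.03 yL -31.743579433354714 yR 33.68920365609483 mid 0.9728121113700579 x -34.44985132814361 -34.48975995769259
215 0.033 yL -31.147268522729053 yR 33.09424297186776 mid 0.9734872245693497 x -35.117740564917305 -35.156922616525975
230 0.03 yL -31.650316531129146 yR 33.6030799459959 mid 0.9763817074333785 x -27.90348941477482 -27.944438738440045
230 0.033 yL -31.055703568245075 yR 33.00968723312261 mid 0.9769918324387702 x -28.690561951246412 -28.73076575005699
245 0.03 yL -31.555113507194587 yR 33.515164542965806 mid 0.9800255178856105 x -21.22094539083989 -21.262950536283196
245 0.033 yL -30.96223381397759 yR 32.92337242107207 mid 0.9805693035472367 x -22.129680563397013 -22.170920961656343
front edge x [np.float64(-42.34365435359068), np.float64(-42.3608352532313), np.float64(-42.37924036392788)]
front edge x [np.float64(-42.867828729470794), np.float64(-42.88469683303662), np.float64(-42.902766859627945)]
```

Emit:
step_arm([
  [-0.02,0.006,-0.02,0,0.04],
  [-0.04,0.012,-0.05,0,0.04],
  [-0.06,0.018,-0.08,0,0.04],
  [-0.07,0.021,-0.11,0,0.04],
  [-0.0712,0.021,-0.13,0,0.04],
  [-0.0712,0.021,-0.145,0,0.04],
  [-0.0712,0.021,-0.15,0,0.04],
  [-0.0712,0.021,-0.15,0,0.04],
  [-0.0712,0.021,-0.15,0,0.04],
  [-0.0712,0.021,-0.15,0,0.04],
], newtons=20.5)

```text
t: 14.6
eef_pos: [0.5839, 0.1487, 0.09]
ee_rot: [3.14, 0.001, 2.862]
force: [0.7, 0.3, -0.4]
width: 0.0491
gripper_force: 20.5
```

```bash
python3 - <<'E'
from m import *
grab('wrist','w9'); s=arm.get_state(); p=s['eef_pos']; print(s['t'],p,s['ee_rot'],s['force'],s['width'])
im=cv2.cvtColor(cv2.imread('pics/w9.png'),cv2.COLOR_BGR2HSV); V=im[...,2];S=im[...,1]
yaw=s['ee_rot'][2]; X=-np.array([np.cos(yaw),np.sin(yaw)]); Y=np.array([-X[1],X[0]])
# deck edges on visible rows
for v in range(130,200,10):
    x=np.where((V[v,180:470]>207)&(S[v,180:470]<25))[0]+180
    if len(x)>50:
        L=onz('w9',x.min()-.5,v,.06)[:2]-p[:2];R_=onz('w9',x.max()+.5,v,.06)[:2]-p[:2]; print(v,x.min(),x.max(),'deck mid y',(L+R_)@Y*500,'w',(R_-L)@Y*1e3)
c=np.where((V[:196,320]>207)&(S[:196,320]<25))[0]; print('deck front row',c.min(), (onz('w9',320,c.min()-.5,.06)[:2]-p[:2])@X*1e3)
B=masks('w9',(150,300,200,450))['blue'].astype(np.uint8); n,l,st,_=cv2.connectedComponentsWithStats(B); i=1+st[1:,4].argmax(); print(st[i])
for v in (205,230):
    x=np.where(l[v]==i)[0]; L=onz('w9',x.min()-.5,v,p[2]+.032)[:2]-p[:2]; R_=onz('w9',x.max()+.5,v,p[2]+.032)[:2]-p[:2]; print('cover mid',(L+R_)@Y*500)
print('front x',(onz('w9',320,st[i,1]-.5,p[2]+.032)[:2]-p[:2])@X*1e3)
E
```

```text
14.65 [0.58382759 0.14869695 0.08982962] [3.14046018e+00 1.17003677e-03 2.86228370e+00] [ 0.53488491  0.54959743 -1.82281799] 0.04914425650626643
150 221 420 deck mid y -0.5043227302181723 w 110.32722717448193
160 222 420 deck mid y -0.2355573814363102 w 110.49970849170927
170 222 419 deck mid y -0.5221838833251208 w 110.67379756233753
180 223 418 deck mid y -0.5314650281506972 w 110.28786281704294
190 224 418 deck mid y -0.2574588678604763 w 110.46355972930832
deck front row 144 -60.99247188307555
[  246   197   155   103 12558]
cover mid 0.7825868742728431
cover mid 0.5718609686482163
front x -42.47808673003166
```

Both estimates agree: about 0.5 mm in x and 1.1 mm in y remain, which looks like the arm still settling. I go down to just above entry and check.

Emit:
step_arm([
  [0,0,-0.01,0,0.04],
  [0,0,-0.02,0,0.04],
  [0,0,-0.03,0,0.04],
  [0,0,-0.036,0,0.04],
  [0,0,-0.036,0,0.04],
  [0,0,-0.036,0,0.04],
  [0,0,-0.036,0,0.04],
])

```text
t: 15.35
eef_pos: [0.5835, 0.1487, 0.0532]
ee_rot: [3.141, 0.001, 2.863]
force: [1.2, -0.7, -1.1]
width: 0.0492
gripper_force: 20.5
```

```bash
python3 - <<'E'
from m import *
grab('wrist','w10'); s=arm.get_state(); p=s['eef_pos']; print(s['t'],p,s['ee_rot'],s['force'],s['width'])
im=cv2.cvtColor(cv2.imread('pics/w10.png'),cv2.COLOR_BGR2HSV); V=im[...,2];S=im[...,1]
yaw=s['ee_rot'][2]; X=-np.array([np.cos(yaw),np.sin(yaw)]); Y=np.array([-X[1],X[0]])
for v in range(130,200,10):
    x=np.where((V[v,180:470]>207)&(S[v,180:470]<25))[0]+180
    if len(x)>50:
        L=onz('w10',x.min()-.5,v,.06)[:2]-p[:2];R_=onz('w10',x.max()+.5,v,.06)[:2]-p[:2]; print(v,'deck mid y',(L+R_)@Y*500,'w',(R_-L)@Y*1e3)
c=np.where((V[:196,320]>207)&(S[:196,320]<25))[0]; print('deck front',(onz('w10',320,c.min()-.5,.06)[:2]-p[:2])@X*1e3)
B=masks('w10',(150,300,200,450))['blue'].astype(np.uint8); n,l,st,_=cv2.connectedComponentsWithStats(B); i=1+st[1:,4].argmax(); print(st[i])
for v in (205,230):
    x=np.where(l[v]==i)[0]; L=onz('w10',x.min()-.5,v,p[2]+.032)[:2]-p[:2]; R_=onz('w10',x.max()+.5,v,p[2]+.032)[:2]-p[:2]; print('cover mid',(L+R_)@Y*500)
print('front x',(onz('w10',320,st[i,1]-.5,p[2]+.032)[:2]-p[:2])@X*1e3)
E
```

```text
15.4 [0.58351343 0.14872913 0.05327119] [3.14112099e+00 5.38414150e-04 2.86249635e+00] [ 0.38720631 -0.0572394  -1.19816129] 0.04908365518013721
150 deck mid y -0.5760699618748374 w 110.31292892176258
160 deck mid y -0.35238461373463564 w 110.57357262400421
170 deck mid y -0.3596274393230058 w 110.36988878564402
180 deck mid y -0.3669667094655037 w 110.16349148164447
190 deck mid y -0.13737913949932895 w 110.42837657330934
deck front -60.95713817216028
[  246   197   155   103 12586]
cover mid 0.7940027048570021
cover mid 0.5842829233691765
front x -42.57565982165826
```

Emit:
step_arm([
  [-0.0007,-0.0009,0,0,0.04],
  [-0.0007,-0.0009,0,0,0.04],
  [-0.0007,-0.0009,-0.003,0,0.04],
  [-0.0007,-0.0009,-0.005,0,0.04],
  [-0.0007,-0.0009,-0.007,0,0.04],
  [-0.0007,-0.0009,-0.009,0,0.04],
  [-0.0007,-0.0009,-0.01,0,0.04],
  [-0.0007,-0.0009,-0.01,0,0.04],
], newtons=21)

```text
t: 16.2
eef_pos: [0.5824, 0.1476, 0.0426]
ee_rot: [-3.141, -0.0, 2.862]
force: [-0.4, 0.6, -0.8]
width: 0.049
gripper_force: 21.0
```

Emit:
step_arm([
  [0,0,-0.0015,0,0.04],
  [0,0,-0.003,0,0.04],
  [0,0,-0.0045,0,0.04],
  [0,0,-0.006,0,0.04],
  [0,0,-0.006,0,0.04],
])

```text
t: 16.7
eef_pos: [0.5823, 0.1476, 0.0366]
ee_rot: [-3.141, -0.0, 2.862]
force: [0.3, -0.1, -1.6]
width: 0.0488
gripper_force: 21.0
```

Emit:
step_arm([
  [0,0,-0.001,0,0.04],
  [0,0,-0.002,0,0.04],
  [0,0,-0.003,0,0.04],
  [0,0,-0.0035,0,0.04],
  [0,0,-0.0035,0,0.04],
])

```text
t: 17.2
eef_pos: [0.5826, 0.1477, 0.0335]
ee_rot: [3.141, 0.0, 2.862]
force: [-0.1, -0.3, 1.2]
width: 0.0488
gripper_force: 21.0
```

Emit:
step_arm([
  [0,0,-0.0005,0,0.04],
  [0,0,-0.001,0,0.04],
  [0,0,-0.0015,0,0.04],
  [0,0,-0.0015,0,0.04],
])

```text
t: 17.6
eef_pos: [0.5826, 0.1477, 0.0319]
ee_rot: [3.141, 0.0, 2.862]
force: [-0.0, 0.4, 1.1]
width: 0.0491
gripper_force: 21.0
```

Emit:
step_arm([
  [0,0,-0.0004,0,0.04],
  [0,0,-0.0008,0,0.04],
  [0,0,-0.0008,0,0.04],
])

```text
t: 17.9
eef_pos: [0.5826, 0.1477, 0.0311]
ee_rot: [3.141, 0.0, 2.862]
force: [-0.4, 0.5, 1.3]
width: 0.049
gripper_force: 21.0
```

Emit:
step_arm([
  [0,0,-0.0004,0,0.04],
  [0,0,-0.0008,0,0.04],
  [0,0,-0.0008,0,0.04],
])

```text
t: 18.2
eef_pos: [0.5826, 0.1477, 0.0306]
ee_rot: [3.141, 0.0, 2.863]
force: [-1.2, -0.5, 5.3]
width: 0.0491
gripper_force: 21.0
```

Emit:
step_arm([
  [0,0,-0.0004,0,0.04],
  [0,0,-0.0005,0,0.04],
  [0,0,-0.0005,0,0.04],
])

```text
t: 18.5
eef_pos: [0.5827, 0.1478, 0.0306]
ee_rot: [3.141, 0.001, 2.863]
force: [-3.2, 0.1, 8.0]
width: 0.049
gripper_force: 21.0
```

Seated at z 0.0306 with 8 N of push. I let the tabs out gradually while holding it down.

Emit:
step_arm([
  [0,0,0,0,0.05],
  [0,0,0,0,0.051],
  [0,0,0,0,0.052],
  [0,0,0,0,0.053],
  [0,0,0,0,0.054],
  [0,0,0,0,0.055],
  [0,0,0,0,0.056],
  [0,0,0,0,0.057],
  [0,0,0,0,0.058],
  [0,0,0,0,0.059],
  [0,0,0,0,0.059],
  [0,0,0,0,0.059],
])

```text
t: 19.7
eef_pos: [0.5826, 0.1477, 0.0303]
ee_rot: [3.141, 0.0, 2.863]
force: [-2.3, -0.1, 6.4]
width: 0.0589
gripper_force: 5.8
```

Emit:
step_arm([
  [0,0,0,0,0.062],
  [0,0,0,0,0.066],
  [0,0,0,0,0.072],
  [0,0,0,0,0.08],
  [0,0,0,0,0.085],
  [0,0,0,0,0.085],
  [0,0,0.005,0,0.085],
  [0,0,0.015,0,0.085],
  [0,0,0.03,0,0.085],
  [0,0,0.05,0,0.085],
  [0,0,0.08,0,0.085],
  [0,0,0.11,0,0.085],
  [0,0,0.14,0,0.085],
  [0,0,0.17,0,0.085],
  [0,0,0.2,0,0.085],
  [0,0,0.21,0,0.085],
  [0,0,0.21,0,0.085],
  [0,0,0.21,0,0.085],
  [0,0,0.21,0,0.085],
])

```text
t: 21.6
eef_pos: [0.5817, 0.1474, 0.2383]
ee_rot: [-3.14, -0.002, 2.862]
force: [-0.8, -0.2, 0.1]
width: 0.085
gripper_force: 0.0
```

```bash
python3 - <<'E'
from m import *
grab('wrist','w11'); s=arm.get_state(); p=s['eef_pos']; print(s['t'],p,s['ee_rot'],s['force'],s['width'])
for n,roi in (('w1',(100,268,240,400)),('w11',(100,268,240,400))):
    M=masks(n,roi)
    print(n,[rect(n,M['blue'],z) for z in (.064,.069)])
    im=cv2.cvtColor(cv2.imread('pics/'+n+'.png'),cv2.COLOR_BGR2HSV); m=np.zeros(im.shape[:2],bool); m[roi[0]:roi[1],roi[2]:roi[3]]=1
    print('deck',rect(n,m&(im[...,2]>190)&(im[...,1]<25),.06))
    k,l,st,c=cv2.connectedComponentsWithStats(M['orange'].astype(np.uint8)); print(st[1:].tolist())
    for i in range(1,k):
        if st[i,4]>80: print('tab',rect(n,l==i,.091))
E
```

```text
21.65 [0.58180584 0.14735583 0.23833274] [-3.13998282e+00 -1.79639263e-03  2.86228176e+00] [ 0.06744298 -0.04287521 -0.1171296 ] 0.08529803535669613
w1 [(array([ 0.5978, -0.1522]), array([0.0821, 0.0628]), np.float32(16.0)), (array([ 0.5969, -0.1524]), array([0.081 , 0.0619]), np.float32(16.0))]
deck (array([ 0.5965, -0.1522]), array([0.1201, 0.1107]), np.float32(15.93))
[[286, 192, 15, 33, 422], [342, 192, 15, 34, 435]]
tab (array([ 0.604 , -0.1762]), array([0.0287, 0.0123]), np.float32(14.58))
tab (array([ 0.5909, -0.1289]), array([0.0295, 0.0123]), np.float32(17.23))
w11 [(array([0.5827, 0.1485]), array([0.0628, 0.082 ]), np.float32(74.0)), (array([0.5818, 0.1488]), array([0.0619, 0.0809]), np.float32(74.0))]
deck (array([0.5825, 0.149 ]), array([0.1109, 0.1202]), np.float32(74.07))
[[289, 193, 14, 34, 419], [346, 193, 14, 34, 434]]
tab (array([0.5755, 0.1248]), array([0.0114, 0.0295]), np.float32(73.2))
tab (array([0.5892, 0.1727]), array([0.0114, 0.0295]), np.float32(74.87))
```

The flange shows the same size and height as when it was locked on dock A. It is centred to 0.5 mm on dock B, aligned, and the tabs are out. Handing in.

```bash
python3 -c "
from station import arm; print(arm.job_done())"
```

```text
the job is handed in; nothing more can be done
None
```

The cover is off dock A and sits fully home in dock B's bay, with both tabs let go and, by image and force checks, both catches under their ledges; handed in at 21.7 s.

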